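Lift a stack of spacer plates out of its nest with a sprung T-key

ROBOT

A 6-joint arm with a two-finger parallel gripper is mounted at the origin on the work surface. World frame = base frame: x ahead of the robot, y to its left, z up, the work surface at z = 0. Lengths are in mm, angles in rad, forces in N, time in s.
With the tool pointing down it reaches from about 250 to 800 mm from the base axis. Payload 8.5 kg.
Tool frame: the origin (TCP) lies midway between the tips of the shut fingers; the grasp point (between the pads) lies 19 mm behind it; z points along the fingers, y is the line along which they close (so a half turn about z gives the same grasp; the last joint's range is limited). The gripper opens to 85 mm and grips with 20 to 120 N. Pads are 22 mm wide; open, the fingers measure 114 mm over their backs; the gripper's body (76 mm by 85 mm) begins 54 mm behind the grasp point. The pads swing forward as they close: fully open they stand 13 mm farther back than shut.
Start: joints at [1.129, 0.238, -0.013, 1.319, 0, 1.571], TCP at [224.452, 474.552, 231.276] pointing down, gripper open.
Joint ranges: [-2.66, 2.66], [-1.03, 1.9], [-1.14, 1.46], [-1.82, 2.27], [-1.45, 1.34], [-3.14, 3.14]. Speed limits (rad/s): [2.22, 2.22, 2.79, 3.14, 3.14, 3.14].

INTERFACE

Orientations are given as a unit quaternion [w, x, y, z].
In Python, from plant import arm gives the robot as it stands. The module is installed in compiled form; this text tells all that it offers.
- The arm moves only by the tool step_arm, never from a script. Its argument "plan" is a list that holds one entry, the list of rows, each a list of 6 numbers: the shift along the world's x, y, z in mm, then the turn, a rotation vector about the world's x, y, z in degrees. A call has exactly 8 rows; each row shifts and turns the commanded pose from where the row before left it; what a row does not reach is not made up. A row lasts 1/10 s, in which the tool goes at most 50 mm and 8.59 degrees, less where a joint would pass 70% of its speed; a pose out of reach is approached as far as the arm can. A call is refused whole if a number of a shift passes 50 or a number of a turn 8.59, either way. A call with a gripper value outside its range is refused whole. "jaw" is the gripper command: -1 is shut, 1 is fully open, values between are in proportion, set as the call begins (left out, the last holds). The fingers move at their own pace and stop on an object; "squeeze" is the grip in N (left out, the last holds). Time passes only in rows, so rows that do not move let the fingers close, or fill a call up. It gives the time, the measured TCP pose, the force, the opening and the grip force at its end, in the units of the state.
- arm.get_obs(): the state, without advancing time (a new reading comes with each control period).
- arm.capture(name): name is "scene" or "top" or "wrist"; returns the picture (480x640x3 uint8, red, green, blue); there is no depth.
- arm.camera_model(name): a dict with "fx", "fy", "cx", "cy" (pixels), "dist_coeffs" ([k1, k2, p1, p2, k3] as OpenCV has them; the pictures are not rectified), "R" (3x3) and "t" (3): a world point X has camera coordinates R X + t; the wrist camera has in their place "tool_from_camera" (4x4, takes a point from camera to tool coordinates, whose origin is the TCP and whose axes are the flange's). Camera axes: x right, y down, z forward; pixel columns grow to the right and rows downward; lengths in mm; the calibration is good to about 2 mm. A picture is of the moment at which its call begins: read the wrist's pose just before it. camera_model takes no time and is no camera call.
- arm.finish_job(): hands the job in; it is judged then, once.
The state is a dict: "time": time; "qpos": joint angles; "joint_vel": joint speeds; "joint_torque": joint torques, N m; "tool_pos": TCP position; "tool_rot": TCP orientation; "force": force on the tool from outside, world axes, zero at the start; "moment": the same for the moment, N m; "opening": finger opening in mm; "gripper_force": force on a finger pad.
Only numpy, scipy, OpenCV 4.12 (cv2) and the standard library are available. Lean on these libraries where they do the work, as an engineer would, in place of code of your own. Each camera call takes 0.05 s, during which the arm holds its last target. There are 200 camera calls.

TASK

Take the orange T-key from its wooden holder, thread it down through the slots of the three loosely stacked spacer plates in the blue nest, turn it a quarter turn under the lowest one, and lift all three out together. Set the stack down flat in the yellow tray and let go, leaving the key standing in it. Press only lightly on the nest and the tray, carry the plates by the key and not with the fingers, and leave everything else on the bench where it is.

Things in the scene. Friction and masses are not known exactly. Their poses are not given: they have to be found in the camera images.
- key: Sprung T-key, 120 g, upright in the holder at the start. Steel shank 14 mm in diameter ending in a flat foot 32 (x) x 16 (y) x 8 mm high. Origin: centre of the foot's underside with the spring extended; z up the shank, x along the foot's long side; a half turn makes no difference. Shank and foot slide up to 15 mm into the handle against a spring: 1.6 N to start, 0.4 N more per mm, then hard.
- key_handle (a point): Centre of the key's orange handle, a block 24 x 24 x 38 mm with sides square to the key's x and y; this point lies on the axis 93 mm above the key's origin (handle from 74 to 112 mm).
- holder: Fixed wooden block 64 x 64 x 48 mm with a slot 36 (x) x 20 (y) mm in its top, floor of the slot 5 mm above the table. The key stands in the middle of it, its x along the slot's x. Origin: centre of the underside, z up.
- nest: Fixed blue nest. Origin: centre of the underside, on the table, z up. Base 116 x 116 x 24 mm with a square well 56 x 56 mm in the middle, whose floor is 4 mm above the table. A tab 20 mm high, 40 mm wide at the middle of each side leaves a 98 x 98 mm seat: the plates have 5 mm of play each way.
- nest_seat (a point): Centre of the nest's seat, 24 mm above the table. Three plates lie on it (undersides at 24, 34, 44 mm, top of stack 54 mm), slots along the nest's x within 0.04 rad. Only the top one is measured: the two under it lie up to 4.5 mm off centre in x and y, so the slots are out of line and the key's foot lands on the next plate until its slot is found by feel. Plates slide easily on one another.
- plate_top: Topmost of three equal aluminium spacer plates, 88 x 88 x 10 mm, about 170 g each, with one slot 36 (x) x 20 (y) mm through the middle. Origin: centre of the underside; z up. The key's foot passes the slot only with its long side along it; a quarter turn beneath the lowest plate makes it carry the stack.
- tray: Fixed yellow tray like the nest: base 116 x 116 x 24 mm, well 56 x 56 mm with floor 4 mm above the table; tabs 12 mm high, 70 mm wide on all sides leave a 106 x 106 mm seat. Origin: centre of the underside, on the table, z up. The plates may lie in it in any of the four square directions. With all three in, the top plate's underside is 44 mm above the table.
- scissors: Loose black-handled scissors lying on the bench, about 190 mm long, 14 mm high, a bystander. Origin near the pivot; x towards the points.
- bottle: Loose clear bottle, 64 mm in diameter, 170 mm high, a bystander. Origin: centre of its underside.
- putty: Loose putty tin, 90 mm in diameter, 75 mm high, a bystander. Origin: centre of its underside.
- pattern: Loose grey pattern block 70 x 50 x 50 mm, a bystander. Origin: centre of its underside.
- dud: Loose round aluminium ring 80 mm in diameter, 12 mm high, a bystander, not one of the plates. Origin: centre of its underside.
- comb: Loose wooden comb 160 x 30 x 34 mm, a bystander. Origin: centre of its underside.
- brush: Loose brush lying on the bench, a bystander. x from the handle to the bristles.

How it is judged:
By the outcome, as a careful person would: the job done as asked, in the order asked, and still so for the second after the job is handed in, with the robot touching nothing.
It also fails if it takes over 72 s, if anything falls off the work surface, if the arm or the gripper's body presses on something with over 40 N, if the wrist force passes 120 N, or if a joint passes its speed limit or range.

## Working session

There is one attempt and no reset: what is moved stays moved. The work goes in short steps, Python scripts to look and compute and a tool call to move; the robot and the scene stay as the last step left them, time stands still between calls to the robot, and variables do not carry over. Pictures are saved under pics/ and viewed, at most 10 in all, crops included, and the job is handed in when it is done.

Besides the shell and the picture viewer there is one more tool, called after "Request:" in YAML: its name, and indented under it one key for each argument. step_arm: Moves the arm, as the interface text tells. Its arguments: {"type":"object","properties":{"plan":{"type":"array","items":{"type":"array","items":{"type":"array","items":{"type":"number"}}}},"jaw":{"type":"number"},"squeeze":{"type":"number"}},"required":["plan"]}

```bash
ls; mkdir -p pics; python3 - <<'E'
from plant import arm
import cv2
for n in ("scene","top"):
    im=arm.capture(n); cv2.imwrite(f"pics/{n}0.png",im[:,:,::-1])
    print(n,arm.camera_model(n))
print(arm.camera_model("wrist")); print(arm.get_obs())
E
```

```text
pics
scene {'fx': 585.0247639265832, 'fy': 585.0247639265832, 'cx': 319.3013161560554, 'cy': 234.16646361077653, 'dist_coeffs': array([-0.05827361,  0.        ,  0.        ,  0.        ,  0.        ]), 'R': array([[-0.83954043,  0.54313415, -0.01331058],
       [ 0.45829592,  0.69482025, -0.55424694],
       [-0.29178198, -0.47141289, -0.83224585]]), 't': array([ 498.19333555, -249.2472507 , 1457.07578971])}
top {'fx': 571.0654489748731, 'fy': 571.0654489748731, 'cx': 316.7569424036281, 'cy': 249.06109426872047, 'dist_coeffs': array([-0.07503233,  0.        ,  0.        ,  0.        ,  0.        ]), 'R': array([[ 0.00945399, -0.99977565, -0.01895464],
       [-0.99418096, -0.00736355, -0.10747094],
       [ 0.10730725,  0.01986038, -0.99402752]]), 't': array([   7.3672226 ,  606.7342881 , 1120.28764816])}
{'fx': 397.7415762258386, 'fy': 397.7415762258386, 'cx': 315.9894058913553, 'cy': 240.73642302426884, 'dist_coeffs': array([0.02138505, 0.        , 0.        , 0.        , 0.        ]), 'tool_from_camera': array([[-1.18407699e-03, -9.45003162e-01, -3.27059049e-01,
         8.3757217
[... 288 characters left out ...]
rray([ 1.12897455e+00,  2.38697710e-01, -1.41926077e-02,  1.31918653e+00,
        9.39885470e-06,  1.57076434e+00]), 'joint_vel': array([-8.38247170e-04, -2.52408642e-05,  1.44094629e-03,  1.22944857e-03,
        6.55858573e-04, -3.04447734e-04]), 'joint_torque': array([-9.23884227e-05, -5.39718997e+01,  3.46998882e+01,  1.34707041e-02,
       -6.70264271e-06, -8.84706196e-06]), 'tool_pos': array([224.31775904, 474.24346668, 230.7451926 ]), 'tool_rot': array([-1.44888018e-04,  2.19102819e-01,  9.75701565e-01, -6.23668652e-04]), 'force': array([-0.07655509,  0.07763928, -0.79575387]), 'moment': array([-0.00551462, -0.0061763 ,  0.02899956]), 'gripper_force': 0.0, 'opening': 85.58238799608587}
```

View pics/top0.png

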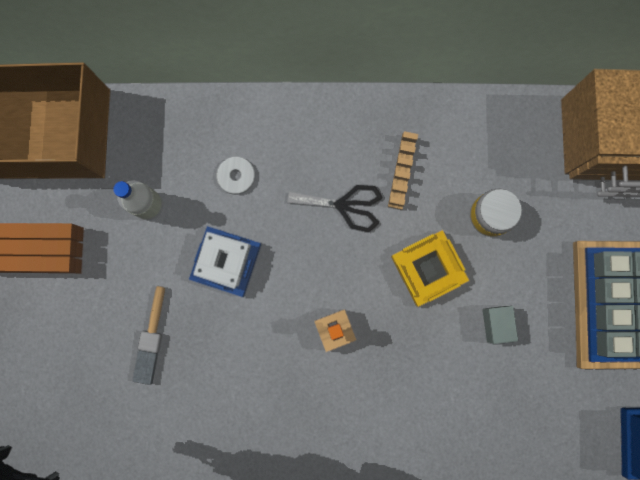

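View pics/scene0.png

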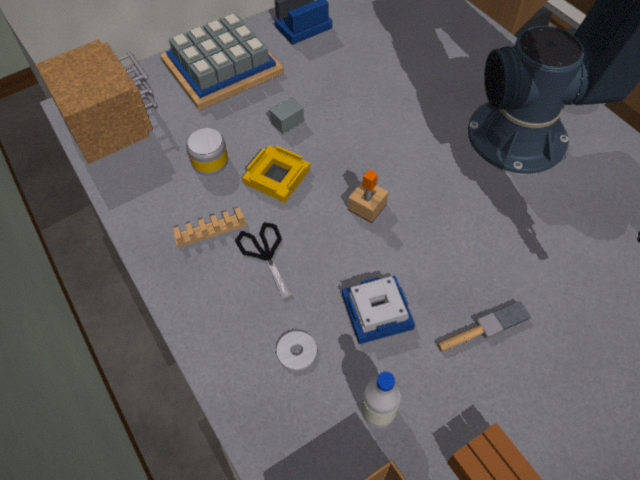

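The top view shows the plates in the blue nest near (222,260), the holder and key near (336,330), and the tray near (431,268). The scene view agrees.

```bash
cat > h.py <<'E'
import numpy as np, cv2
from scipy.spatial.transform import Rotation as Ro
from plant import arm
def pose(o=None):
    o=o or arm.get_obs(); q=o['tool_rot']
    return Ro.from_quat([q[1],q[2],q[3],q[0]]).as_matrix(), np.array(o['tool_pos'])
def cam(n,P=None):
    m=arm.camera_model(n); K=np.array([[m['fx'],0,m['cx']],[0,m['fy'],m['cy']],[0,0,1]])
    if n!='wrist': return K,m['dist_coeffs'],np.array(m['R']),np.array(m['t'])
    Rt,p=P; T=m['tool_from_camera']; Rw=Rt@T[:3,:3]; c=Rt@T[:3,3]+p
    return K,m['dist_coeffs'],Rw.T,-Rw.T@c
def back(c,uv,z):
    K,d,R,t=c; u=cv2.undistortPoints(np.array(uv,float).reshape(-1,1,2),K,d).reshape(-1,2)
    r=np.c_[u,np.ones(len(u))]@R; o=-R.T@t
    return o+r*((z-o[2])/r[:,2])[:,None]
def proj(c,X):
    K,d,R,t=c; return cv2.projectPoints(np.array(X,float).reshape(-1,1,3),cv2.Rodrigues(R)[0],t,K,d)[0].reshape(-1,2)
def st():
    o=arm.get_obs(); Rt,p=pose(o)
    print('t',round(o['time'],2),'pos',p.round(1),'yaw_x',np.degrees(np.arctan2(Rt[1,0],Rt[0,0])).round(2),'z',Rt[:,2].round(3),'F',o['force'].round(1),'M',o['moment'].round(2),'open',round(o['opening'],1),'gf',round(o['gripper_force'],1),'q6',o['qpos'].round(2))
E
python3 - <<'E'
from h import *
c=cam('top')
for n,uv,z in [('plate',(222,260),54),('key',(336,331),117),('tray',(431,268),24),('bottle',(124,189),170),('putty',(497,212),75),('pattern',(500,318),50),('comb',(404,170),34),('dud',(236,175),12),('sc',(340,203),10),('brush',(152,330),15)]:
    print(n,back(c,uv,z)[0].round(0))
E
```

```text
plate [581. 200.  54.]
key [446. -26. 117.]
tray [ 571. -219.   24.]
bottle [700. 363. 170.]
putty [ 678. -341.   75.]
pattern [ 471. -350.   50.]
comb [ 771. -165.   34.]
dud [764. 184.  12.]
sc [706. -34.  10.]
brush [439. 348.  15.]
```

Request:
step_arm:
  plan:
    - [[37, -28, 2, 0, 0, 0], [38, -28, 2, 0, 0, 0], [38, -28, 2, 0, 0, 0], [38, -28, 2, 0, 0, 0], [38, -28, 2, 0, 0, 0], [38, -28, 2, 0, 0, 0], [38, -28, 2, 0, 0, 0], [30, -20, 2, 0, 0, 0]]

```text
time: 0.9
tool_pos: [521.2, 256.5, 247.0]
tool_rot: [-0.0, 0.22, 0.976, -0.0]
force: [0.4, 1.8, 0.1]
opening: 85.0
gripper_force: 0.0
```

```bash
python3 - <<'E'
from h import *
st(); P=pose(); im=arm.capture('wrist'); np.savez('w1.npz',R=P[0],p=P[1],im=im); cv2.imwrite('pics/w1.png',im[:,:,::-1]); st()
E
```

```text
t 0.9 pos [521.2 256.5 247. ] yaw_x 154.61 z [-0.    -0.001 -1.   ] F [0.4 1.8 0.1] M [ 0.04  0.01 -0.08] open 85.0 gf 0.0 q6 [ 0.46  0.33  0.16  1.4  -0.    0.9 ]
t 0.95 pos [524.8 254.4 246.8] yaw_x 154.49 z [ 0.002 -0.002 -1.   ] F [ 2.2 -2.5 -0.5] M [-0.11 -0.01 -0.03] open 85.2 gf 0.0 q6 [ 0.45  0.33  0.16  1.4  -0.    0.9 ]
```

View pics/w1.png

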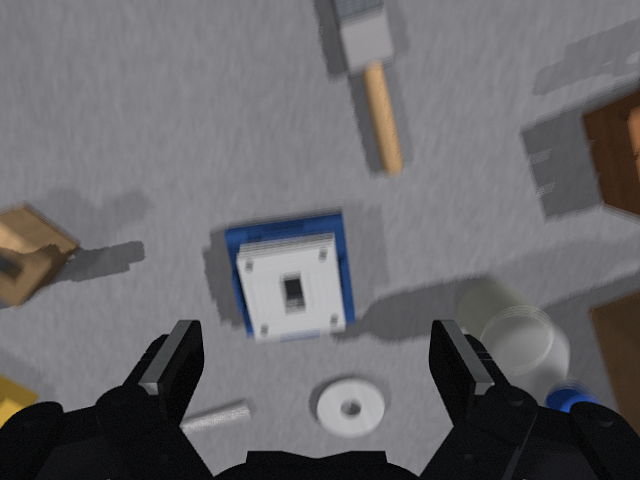

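The wrist view shows the plate stack centred near (292,288), with its slot at (293,292) and the long side nearly vertical. It is slightly motion-blurred, so I'll take a settled one closer.

Request:
step_arm:
  plan:
    - [[18, -22, -10, 0, 0, 0], [18, -22, -10, 0, 0, 0], [0, 0, 0, 0, 0, 0], [0, 0, 0, 0, 0, 0], [0, 0, 0, 0, 0, 0], [0, 0, 0, 0, 0, 0], [0, 0, 0, 0, 0, 0], [0, 0, 0, 0, 0, 0]]

```text
time: 1.75
tool_pos: [555.2, 215.1, 227.6]
tool_rot: [0.0, 0.219, 0.976, 0.0]
force: [0.9, 0.2, 0.7]
opening: 85.3
gripper_force: 0.0
```

```bash
python3 - <<'E'
from h import *
st(); P=pose(); im=arm.capture('wrist'); np.savez('w2.npz',R=P[0],p=P[1],im=im)
c=cam('wrist',P); uv=proj(c,[[581,200,54]])[0]; print(uv)
x,y=uv.astype(int); x0=max(x-120,0);y0=max(y-120,0); print(x0,y0)
cv2.imwrite('pics/w2.png',cv2.resize(im[y0:y0+220,x0:x0+240,::-1],None,fx=2.5,fy=2.5,interpolation=cv2.INTER_CUBIC))
E
```

```text
t 1.75 pos [555.2 215.1 227.6] yaw_x 154.74 z [ 0.  0. -1.] F [0.9 0.2 0.7] M [-0.01  0.01  0.05] open 85.3 gf 0.0 q6 [ 0.37  0.36  0.15  1.36 -0.    0.81]
[314.00423968 245.20005316]
194 125
```

View pics/w2.png

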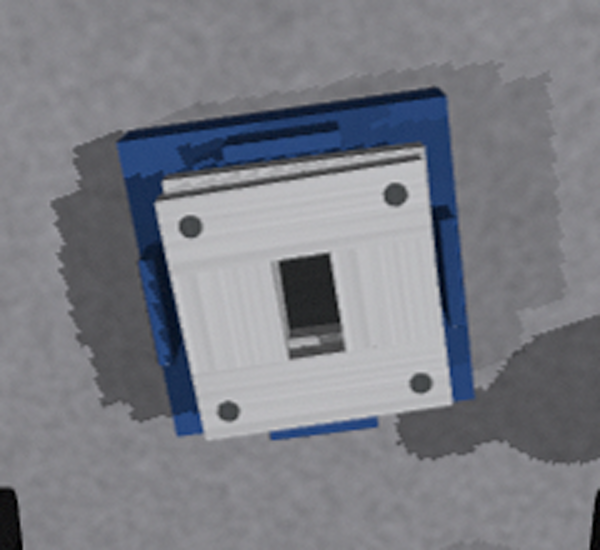

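The crop shows the top plate's corners at about (156,200), (425,150), (452,404), (206,440), and the slot corners at about (275,262), (331,253), (345,350), (290,358). A ledge of a lower plate shows at the slot's lower end, and a lower plate sticks out at the upper edge.

```bash
python3 - <<'E'
from h import *
d=np.load('w2.npz'); c=cam('wrist',(d['R'],d['p'])); f=lambda a:np.array(a,float)/2.5+[194,125]
print('cam',(-c[2].T@c[3]).round(0))
pl=back(c,f([(156,200),(425,150),(452,404),(206,440)]),54); print(pl.round(1),pl.mean(0).round(1))
print('sides',np.linalg.norm(pl-np.roll(pl,1,0),axis=1).round(1))
sl=back(c,f([(275,262),(331,253),(345,350),(290,358)]),54); print(sl.round(1),sl.mean(0).round(1),np.linalg.norm(sl-np.roll(sl,1,0),axis=1).round(1))
for q in(pl,sl):
    for i,j in((0,3),(1,2)): v=q[i]-q[j]; print(np.degrees(np.arctan2(v[1],v[0])).round(2))
h=back(c,f([(190,227),(395,195),(421,384),(228,411)]),54);print('holes',h.mean(0).round(1))
for i,j in((0,3),(1,2)): v=h[i]-h[j]; print(np.degrees(np.arctan2(v[1],v[0])).round(2))
for i,j in((1,0),(2,3)): v=h[i]-h[j]; print(np.degrees(np.arctan2(v[1],v[0])).round(2)-90)
n=back(c,f([(119,142),(446,97),(472,400),(178,436)]),24); print('nest',n.mean(0).round(1),n.round(1),np.linalg.norm(n-np.roll(n,1,0),axis=1).round(1))
for i,j in((0,3),(1,2)): v=n[i]-n[j]; print(np.degrees(np.arctan2(v[1],v[0])).round(2))
for i,j in((1,0),(2,3)): v=n[i]-n[j]; print(np.degrees(np.arctan2(v[1],v[0])).round(2)-90)
E
```

```text
cam [479. 250. 370.]
[[529.4 172.5  54. ]
 [551.8 258.3  54. ]
 [638.6 231.6  54. ]
 [614.3 147.2  54. ]] [583.5 202.4  54. ]
sides [88.5 88.7 90.8 87.8]
[[565.1 198.3  54. ]
 [570.3 216.5  54. ]
 [603.9 206.2  54. ]
 [598.6 187.8  54. ]] [584.5 202.2  54. ] [35.  18.9 35.2 19.2]
163.43
162.91
162.6
163.01
holes [584.5 201.5  54. ]
163.85
163.97
-16.189999999999998
-16.549999999999997
nest [582.8 200.5  24. ] [[510.3 163.2  24. ]
 [544.8 272.8  24. ]
 [655.4 237.4  24. ]
 [620.9 128.4  24. ]] [116.  114.9 116.1 114.3]
162.53
162.25
-17.5
-17.569999999999993
```

Request:
step_arm:
  plan:
    - [[26, -12, -33, 0, 0, 0], [26, -12, -33, 0, 0, 0], [26, -12, -33, 0, 0, 0], [26, -12, -33, 0, 0, 0], [0, 0, 0, 0, 0, 0], [0, 0, 0, 0, 0, 0], [0, 0, 0, 0, 0, 0], [0, 0, 0, 0, 0, 0]]

```text
time: 2.6
tool_pos: [659.6, 167.4, 97.2]
tool_rot: [0.001, 0.219, 0.976, 0.001]
force: [0.0, 1.1, 0.5]
opening: 85.4
gripper_force: 0.0
```

```bash
python3 - <<'E'
from h import *
st(); P=pose(); im=arm.capture('wrist'); np.savez('w3.npz',R=P[0],p=P[1],im=im)
c=cam('wrist',P); uv=proj(c,[[584,202,54]])[0]; print(uv,(-c[2].T@c[3]).round(0))
x,y=uv.astype(int); x0=max(x-50,0);y0=max(y-50,0); print(x0,y0)
a=im[y0:y0+100,x0:x0+100,::-1]; a=(255*(a/255.)**.6).astype(np.uint8)
cv2.imwrite('pics/w3.png',cv2.resize(a,None,fx=6,fy=6,interpolation=cv2.INTER_CUBIC))
E
```

```text
t 2.6 pos [659.6 167.4  97.2] yaw_x 154.74 z [ 0.002  0.001 -1.   ] F [0.  1.1 0.5] M [ 0.09  0.04 -0.01] open 85.4 gf 0.0 q6 [0.25 0.56 0.15 1.16 0.   0.69]
[315.3312899  104.05112843] [583. 203. 240.]
265 54
```

View pics/w3.png

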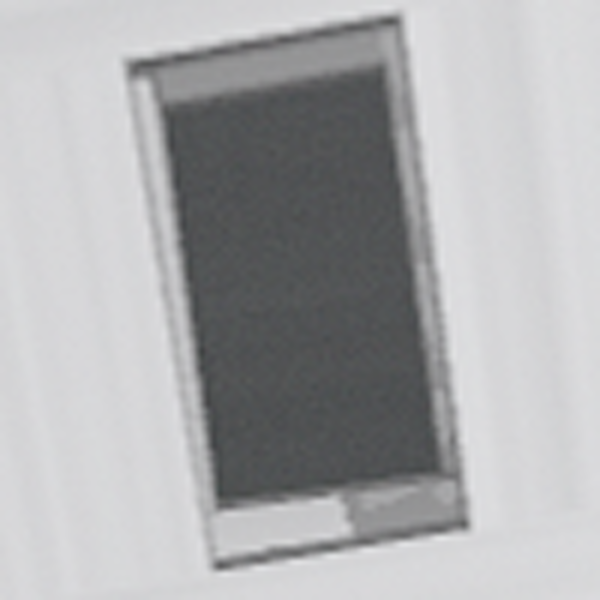

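The slot in w3 has outer corners at about (128,62), (400,14), (467,527), (217,568). The clear opening has corners at about (163,103), (385,67), (445,475), (215,503). Lower plates therefore stick out about 3 mm at the upper end, 4 mm at the lower end, and 1–2 mm at each side. Next I look at the key, and also check which plate is which.

Request:
step_arm:
  plan:
    - [[-36, -27, 20, 0, 0, 0], [-36, -27, 20, 0, 0, 0], [-36, -27, 20, 0, 0, 0], [-36, -27, 20, 0, 0, 0], [-36, -27, 20, 0, 0, 0], [-36, -27, 20, 0, 0, 0], [0, 0, 0, 0, 0, 0], [0, 0, 0, 0, 0, 0]]

```text
time: 3.45
tool_pos: [443.4, 4.4, 217.1]
tool_rot: [0.002, 0.219, 0.976, 0.001]
force: [0.6, 0.3, -0.3]
opening: 85.1
gripper_force: 0.0
```

```bash
python3 - <<'E'
from h import *
st(); P=pose(); im=arm.capture('wrist'); np.savez('w4.npz',R=P[0],p=P[1],im=im)
c=cam('wrist',P); uv=proj(c,[[446,-26,60]])[0]; print(uv,(-c[2].T@c[3]).round(0))
x,y=uv.astype(int); x0=x-65;y0=y-70; print('key',x0,y0)
A=cv2.resize(im[y0:y0+150,x0:x0+100 +30,::-1],(520,600),interpolation=cv2.INTER_CUBIC)
b=np.load('w2.npz')['im'][:,:,::-1]; B1=cv2.resize(b[178:208,250:250+120][:, :],None,fx=2.3,fy=10,interpolation=cv2.INTER_CUBIC)
B2=cv2.resize(b[220:275,295:340],(276,300),interpolation=cv2.INTER_CUBIC)
cv2.imwrite('pics/w4.png',np.hstack([A,np.vstack([B1,B2])]))
E
```

```text
t 3.45 pos [443.4   4.4 217.1] yaw_x 154.64 z [ 0.004  0.    -1.   ] F [ 0.6  0.3 -0.3] M [ 0.01 -0.03 -0.04] open 85.1 gf 0.0 q6 [ 0.01  0.1  -0.22  1.24  0.    0.45]
[283.63120869 234.41164504] [367.  40. 360.]
key 218 164
```

View pics/w4.png

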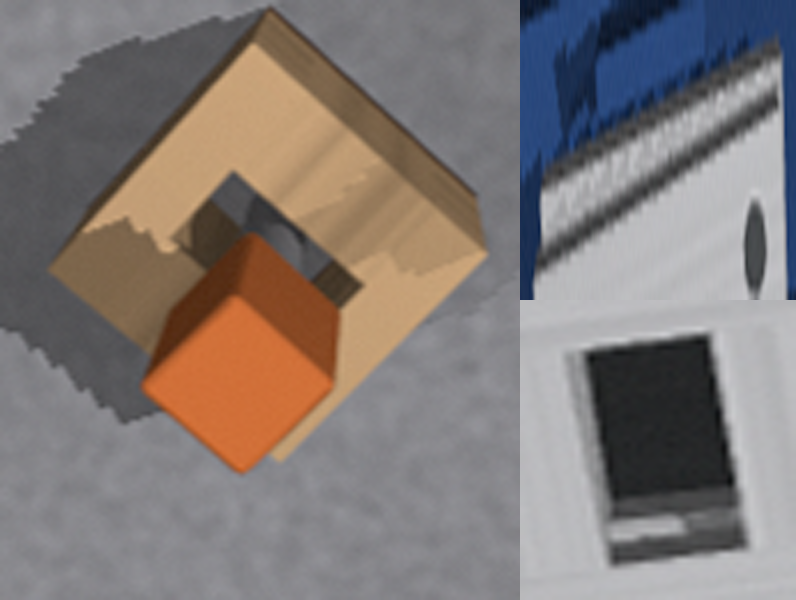

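The w4 crop shows the handle top with corners at (240,293), (143,385), (242,472), (333,382). The holder slot's long edge runs from (233,172) to (363,285), so the key's x is along that line. The insets show plate 2 shifted towards −x′, because its ledge sits one wall below the top plate. Plate 3 is shifted the other way.

```bash
python3 - <<'E'
from h import *
d=np.load('w4.npz'); c=cam('wrist',(d['R'],d['p'])); f=lambda a:np.array(a,float)/4+[218,164]
ang=lambda v:np.degrees(np.arctan2(v[1],v[0])).round(2)
k=back(c,f([(240,293),(143,385),(242,472),(333,382)]),117); print('handle',k.mean(0).round(1),np.linalg.norm(k-np.roll(k,1,0),axis=1).round(1),ang(k[0]-k[1]),ang(k[3]-k[2]),ang(k[3]-k[0]),ang(k[2]-k[1]))
s=back(c,f([(233,172),(363,285),(175,240)]),48); print('slot',s.round(1),np.linalg.norm(s[1]-s[0]),np.linalg.norm(s[2]-s[0]),ang(s[1]-s[0]))
hh=back(c,f([(258,42),(50,270),(487,252)]),48); print('holder c',((hh[1]+hh[2])/2).round(1),ang(hh[2]-hh[0]),ang(hh[1]-hh[0]))
d=np.load('w3.npz'); c=cam('wrist',(d['R'],d['p'])); g=lambda a:np.array(a,float)/6+[265,54]-.5
o=back(c,g([(128,62),(400,14),(467,527),(217,568)]),54); th=ang(((o[3]-o[0])+(o[2]-o[1])));print('slot top',o.mean(0).round(1),th,np.linalg.norm(o-np.roll(o,1,0),axis=1).round(1))
t=np.radians(th); X=np.array([np.cos(t),np.sin(t)]); Y=np.array([-X[1],X[0]]); C=o.mean(0)[:2]
for z in(44,34):
    q=back(c,g([(163,103),(385,67),(445,475),(215,503)]),z)[:,:2]-C
    print(z,np.c_[q@X,q@Y].round(1))
E
```

```text
handle [445.1 -24.9 117. ] [21.4 22.9 22.3 22.4] 108.75 111.01 18.32 19.65
slot [[425.9 -23.4  48. ]
 [458.7 -10.2  48. ]
 [433.5 -40.7  48. ]] 35.42418333678825 18.88227222183531 21.9
holder c [445.7 -25.6  48. ] 21.28 -68.61
slot top [583.9 202.   54. ] -16.12 [35.6 19.6 35.6 19.2]
44 [[-15.6  -8.2]
 [-15.3   8.6]
 [ 14.6   8.9]
 [ 13.8  -9.4]]
34 [[-16.3  -8.7]
 [-16.1   9.1]
 [ 15.4   9.4]
 [ 14.5  -9.9]]
```

```bash
python3 - <<'E'
from h import *
im=cv2.imread('pics/top0.png'); hsv=cv2.cvtColor(im,cv2.COLOR_BGR2HSV)
for n,lo,hi,box in(('tray',(20,120,60),(35,255,255),(380,220,480,320)),('nest',(105,100,30),(125,255,255),(180,215,270,305))):
    m=cv2.inRange(hsv,lo,hi); x0,y0,x1,y1=box; k=np.zeros_like(m);k[y0:y1,x0:x1]=m[y0:y1,x0:x1]
    cs=cv2.findContours(k,cv2.RETR_EXTERNAL,cv2.CHAIN_APPROX_NONE)[0]; p=np.vstack(cs).reshape(-1,2)
    w=back(cam('top'),p+0.0,30)[:,:2]; r=cv2.minAreaRect(w.astype(np.float32)); print(n,r, 'hull',cv2.boxPoints(r).round(0).tolist())
E
```

```text
tray ((586.6399536132812, -247.83349609375), (118.43916320800781, 190.87498474121094), 26.92466163635254) hull [[491.0, -190.0], [577.0, -360.0], [683.0, -306.0], [596.0, -136.0]]
nest ((581.724609375, 200.3848876953125), (117.74253845214844, 113.99434661865234), 72.60665130615234) hull [[510.0, 161.0], [619.0, 127.0], [654.0, 240.0], [545.0, 274.0]]
```

Request:
step_arm:
  plan:
    - [[22, -42, 0, 0, 0, 0], [22, -42, 0, 0, 0, 0], [22, -42, 0, 0, 0, 0], [22, -42, 0, 0, 0, 0], [20, -42, 0, 0, 0, 0], [0, 0, 0, 0, 0, 0], [0, 0, 0, 0, 0, 0], [0, 0, 0, 0, 0, 0]]

```text
time: 4.3
tool_pos: [551.5, -204.3, 214.5]
tool_rot: [-0.001, 0.219, 0.976, 0.0]
force: [0.3, -1.0, 0.1]
opening: 85.6
gripper_force: 0.0
```

```bash
python3 - <<'E'
from h import *
st(); P=pose(); im=arm.capture('wrist'); np.savez('w5.npz',R=P[0],p=P[1],im=im)
c=cam('wrist',P); uv=proj(c,[[571,-219,24]])[0]; print(uv)
x,y=uv.astype(int); x0=x-110;y0=y-110; print('o',x0,y0)
cv2.imwrite('pics/w5.png',cv2.resize(im[y0:y0+220,x0:x0+220,::-1],None,fx=2.5,fy=2.5,interpolation=cv2.INTER_CUBIC))
E
```

```text
t 4.3 pos [ 551.5 -204.3  214.5] yaw_x 154.75 z [-0.001  0.001 -1.   ] F [ 0.3 -1.   0.1] M [-0.03  0.01  0.06] open 85.6 gf 0.0 q6 [-0.35  0.35  0.11  1.33  0.    0.09]
[311.53225182 232.76860186]
o 201 122
```

View pics/w5.png

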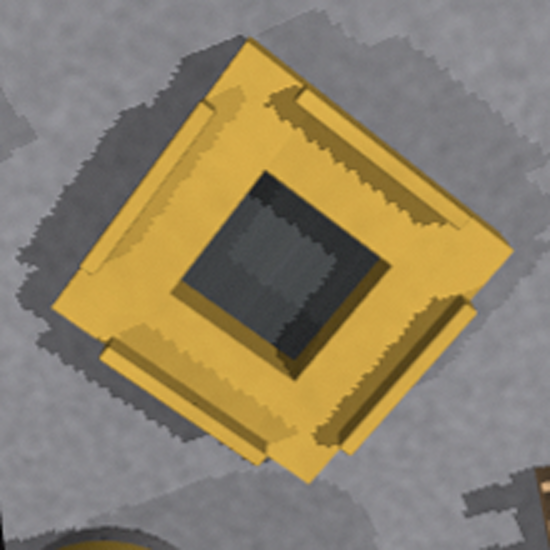

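The tray's outer corners are at about (248,40), (52,306), (310,483), (513,250), and its well is centred near (281,277).

Request:
step_arm:
  plan:
    - [[-15, 26, 0, 0, 0, -6.3], [-15, 26, 0, 0, 0, -6.3], [-15, 26, 0, 0, 0, -6.3], [-15, 26, 0, 0, 0, -6.3], [-15, 26, 0, 0, 0, -6.3], [-15, 26, 0, 0, 0, -6.3], [-16, 23, 0, 0, 0, -6.0], [0, 0, 0, 0, 0, 0]]

```text
time: 5.15
tool_pos: [443.1, -23.5, 215.9]
tool_rot: [-0.0, 0.567, 0.824, 0.0]
force: [0.2, -0.3, 0.1]
opening: 85.3
gripper_force: 0.0
```

```bash
python3 - <<'E'
from h import *
d=np.load('w5.npz'); c=cam('wrist',(d['R'],d['p'])); f=lambda a:np.array(a,float)/2.5+[201,122]
ang=lambda v:np.degrees(np.arctan2(v[1],v[0])).round(2)
for q in([(248,40),(52,306),(310,483),(513,250)],[(265,171),(172,291),(296,380),(391,265)]):
    k=back(c,f(q),24); print(k.mean(0).round(1),np.linalg.norm(k-np.roll(k,1,0),axis=1).round(1),ang(k[1]-k[0]),ang(k[2]-k[3]),ang(k[3]-k[0]),ang(k[2]-k[1]))
# look at key from here
st(); P=pose(); im=arm.capture('wrist'); np.savez('w6.npz',R=P[0],p=P[1],im=im)
hsv=cv2.cvtColor(im,cv2.COLOR_RGB2HSV); m=cv2.inRange(hsv,(5,150,120),(14,255,255)); n,l,s,ce=cv2.connectedComponentsWithStats(m)
for i in range(1,n):
    if s[i,4]>100: print(s[i],ce[i])
print(proj(cam('wrist',P),[[445.2,-25.2,117],[445.2,-25.2,79]]))
E
```

```text
[ 572.9 -217.3   24. ] [115.9 116.  116.5 115.6] -62.98 -62.65 26.83 27.03
[ 573.  -217.3   24. ] [55.2 54.4 55.8 55.1] -62.99 -62.39 27.44 26.72
t 5.15 pos [443.1 -23.5 215.9] yaw_x 110.92 z [ 0.     0.001 -1.   ] F [ 0.2 -0.3  0.1] M [-0.03 -0.01 -0.04] open 85.3 gf 0.0 q6 [-0.05  0.11 -0.22  1.25  0.    1.15]
[ 301  214   36   48 1666] [318.55522209 237.99459784]
[[318.45893598 243.85692815]
 [318.16460941 226.56249461]]
```

Request:
step_arm:
  plan:
    - [[0, 1, -40, 0, 0, 0], [0, 0, -40, 0, 0, 0], [0, 0, -37, 0, 0, 0], [0, 0, -15, 0, 0, 0], [0, 0, -5, 0, 0, 0], [0, 0, 0, 0, 0, 0], [0, 0, 0, 0, 0, 0], [0, 0, 0, 0, 0, 0]]

```text
time: 6.0
tool_pos: [446.4, -25.5, 79.4]
tool_rot: [0.001, 0.567, 0.824, 0.0]
force: [-0.6, -0.3, -0.5]
opening: 85.5
gripper_force: 0.0
```

```bash
python3 -c "
from h import *
st()"
```

```text
t 6.0 pos [446.4 -25.5  79.4] yaw_x 110.9 z [ 0.002 -0.    -1.   ] F [-0.6 -0.3 -0.5] M [ 0.    0.02 -0.01] open 85.5 gf 0.0 q6 [-0.06  0.22 -0.46  0.89 -0.    1.15]
```

Request:
step_arm:
  plan:
    - [[-1, 0, -1, 0, 0, 0], [0, 0, 0, 0, 0, 0], [0, 0, 0, 0, 0, 0], [0, 0, 0, 0, 0, 0], [0, 0, 0, 0, 0, 0], [0, 0, 0, 0, 0, 0], [0, 0, 0, 0, 0, 0], [0, 0, 0, 0, 0, 0]]
  jaw: -1
  squeeze: 70

```text
time: 6.8
tool_pos: [444.5, -25.5, 77.3]
tool_rot: [0.0, 0.567, 0.824, -0.0]
force: [-0.9, -0.0, 0.8]
opening: 23.4
gripper_force: 69.5
```

```bash
python3 -c "
from h import *
st()"
```

```text
t 6.8 pos [444.5 -25.5  77.3] yaw_x 110.89 z [ 0. -0. -1.] F [-0.9 -0.   0.8] M [ 0.    0.01 -0.  ] open 23.4 gf 69.5 q6 [-0.06  0.22 -0.47  0.89 -0.    1.15]
```

Request:
step_arm:
  plan:
    - [[0, 0, 30, 0, 0, 0], [0, 0, 40, 0, 0, 0], [10, 20, 30, 0, 0, -5], [26, 42, 0, 0, 0, -7.2], [26, 42, 0, 0, 0, -7], [26, 42, 0, 0, 0, -7], [26, 42, 0, 0, 0, -6], [24, 40, 0, 0, 0, -5]]

```text
time: 7.6
tool_pos: [583.2, 204.6, 176.9]
tool_rot: [-0.0, 0.801, 0.598, -0.0]
force: [1.5, -1.0, -1.0]
opening: 23.2
gripper_force: 69.8
```

Request:
step_arm:
  plan:
    - [[0, 0, 0, 0, 0, 0], [0, 0, 0, 0, 0, 0], [0, 0, 0, 0, 0, 0], [0, 0, -10, 0, 0, 0], [0, 0, -10, 0, 0, 0], [0, 0, -10, 0, 0, 0], [0, 0, -10, 0, 0, 0], [0, 0, 0, 0, 0, 0]]

```text
time: 8.4
tool_pos: [581.4, 202.0, 135.4]
tool_rot: [-0.0, 0.8, 0.6, -0.001]
force: [0.0, -1.2, -0.6]
opening: 23.2
gripper_force: 69.8
```

```bash
python3 - <<'E'
from h import *
st(); P=pose(); im=arm.capture('wrist'); np.savez('w7.npz',R=P[0],p=P[1],im=im); c=cam('wrist',P)
print(proj(c,[P[1]-[0,0,0],P[1]-[0,0,72],[584,202,54]]),(-c[2].T@c[3]).round(0))
cv2.imwrite('pics/w7.png',cv2.resize(im[100:320,200:460,::-1],None,fx=2.7,fy=2.7,interpolation=cv2.INTER_CUBIC))
E
```

```text
t 8.4 pos [581.4 202.  135.4] yaw_x 73.67 z [-0.003 -0.001 -1.   ] F [ 0.  -1.2 -0.6] M [-0.03  0.03 -0.  ] open 23.2 gf 69.8 q6 [0.33 0.44 0.03 1.17 0.   2.19]
[[315.09484057 319.83511138]
 [315.61047991 255.50262833]
 [319.74327451 248.66592819]] [606. 282. 278.]
```

View pics/w7.png

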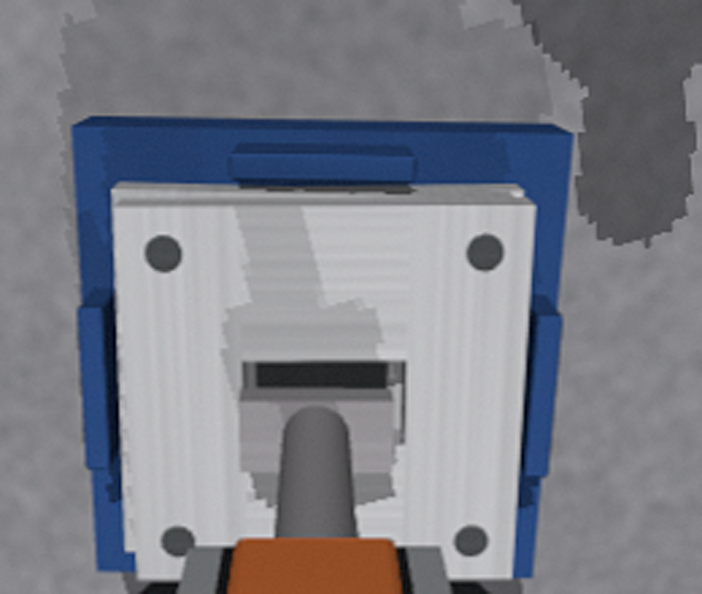

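The w7 crop shows the foot level with and just above the slot. The slot's far edge is at row 361, columns 243–406. The foot's top edge is at row 390, columns 240–393.

```bash
python3 - <<'E'
from h import *
d=np.load('w7.npz'); c=cam('wrist',(d['R'],d['p'])); f=lambda a:np.array(a,float)/2.7+[200,100]
X=np.array([.960,-.280]);Y=np.array([.280,.960])
def s(n,uv,z):
    q=back(c,f(uv),z)[:,:2]-[584,202]; print(n,np.c_[q@X,q@Y].round(1).tolist())
s('slot far',[(243,361),(406,361)],54); s('foot far top',[(240,390),(393,390)],71)
s('plate far',[(115,203),(536,205)],54)
E
```

```text
slot far [[-17.6, 9.5], [18.1, 9.4]]
foot far top [[-17.2, 8.8], [14.1, 8.8]]
plate far [[-43.5, 44.2], [44.3, 43.6]]
```

Request:
step_arm:
  plan:
    - [[0.5, -0.6, 0, 0, 0, 0], [0, 0, 0, 0, 0, 0], [0, 0, -4, 0, 0, 0], [0, 0, -3, 0, 0, 0], [0, 0, -3, 0, 0, 0], [0, 0, -3, 0, 0, 0], [0, 0, 0, 0, 0, 0], [0, 0, 0, 0, 0, 0]]

```text
time: 9.25
tool_pos: [582.9, 201.9, 124.2]
tool_rot: [-0.0, 0.8, 0.6, -0.0]
force: [0.2, -0.4, -0.8]
opening: 23.1
gripper_force: 69.8
```

```bash
python3 -c "
from h import *
st()"
```

```text
t 9.25 pos [582.9 201.9 124.2] yaw_x 73.69 z [-0. -0. -1.] F [ 0.2 -0.4 -0.8] M [ 0.02 -0.05 -0.01] open 23.1 gf 69.8 q6 [0.33 0.44 0.02 1.14 0.   2.19]
```

Request:
step_arm:
  plan:
    - [[0, 0, -3, 0, 0, 0], [0, 0, -3, 0, 0, 0], [0, 0, -2, 0, 0, 0], [0, 0, -1, 0, 0, 0], [0, 0, -1, 0, 0, 0], [0, 0, 0, 0, 0, 0], [0, 0, 0, 0, 0, 0], [0, 0, 0, 0, 0, 0]]

```text
time: 10.05
tool_pos: [583.0, 202.0, 114.4]
tool_rot: [-0.0, 0.8, 0.6, 0.0]
force: [-1.2, 0.3, 0.6]
opening: 23.4
gripper_force: 70.1
```

```bash
python3 -c "
from h import *
st()"
```

```text
t 10.05 pos [583.  202.  114.4] yaw_x 73.69 z [ 0.  0. -1.] F [-1.2  0.3  0.6] M [-0.07  0.21 -0.  ] open 23.4 gf 70.1 q6 [ 0.33  0.45 -0.    1.12  0.    2.19]
```

Request:
step_arm:
  plan:
    - [[0, 0, -1, 0, 0, 0], [0, 0, -1, 0, 0, 0], [0, 0, -1, 0, 0, 0], [0, 0, 0, 0, 0, 0], [0, 0, 0, 0, 0, 0], [0, 0, 0, 0, 0, 0], [0, 0, 0, 0, 0, 0], [0, 0, 0, 0, 0, 0]]

```text
time: 10.85
tool_pos: [583.0, 202.0, 111.3]
tool_rot: [-0.0, 0.8, 0.6, 0.0]
force: [-1.2, 0.2, 2.7]
opening: 23.3
gripper_force: 70.3
```

```bash
python3 -c "
from h import *
st()"
```

```text
t 10.85 pos [583.  202.  111.3] yaw_x 73.69 z [-0.  0. -1.] F [-1.2  0.2  2.7] M [-0.07  0.3  -0.  ] open 23.3 gf 70.3 q6 [ 0.33  0.45 -0.01  1.11  0.    2.19]
```

Request:
step_arm:
  plan:
    - [[-0.6, 0.2, 0, 0, 0, 0], [-0.6, 0.2, 0, 0, 0, 0], [-0.6, 0.2, 0, 0, 0, 0], [-0.6, 0.1, 0, 0, 0, 0], [0, 0, 0, 0, 0, 0], [0, 0, 0, 0, 0, 0], [0, 0, 0, 0, 0, 0], [0, 0, 0, 0, 0, 0]]

```text
time: 11.65
tool_pos: [580.3, 202.6, 111.1]
tool_rot: [-0.0, 0.8, 0.6, -0.0]
force: [0.5, 0.4, -1.4]
opening: 23.2
gripper_force: 72.6
```

```bash
python3 -c "
from h import *
st()"
```

```text
t 11.65 pos [580.3 202.6 111.1] yaw_x 73.69 z [-0.001 -0.    -1.   ] F [ 0.5  0.4 -1.4] M [-0.02 -0.05  0.04] open 23.2 gf 72.6 q6 [ 0.34  0.45 -0.01  1.11  0.    2.19]
```

Request:
step_arm:
  plan:
    - [[0, 0, -2, 0, 0, 0], [0, 0, -2, 0, 0, 0], [0, 0, -2, 0, 0, 0], [0, 0, -1, 0, 0, 0], [0, 0, -1, 0, 0, 0], [0, 0, -1, 0, 0, 0], [0, 0, 0, 0, 0, 0], [0, 0, 0, 0, 0, 0]]

```text
time: 12.45
tool_pos: [580.6, 202.7, 102.4]
tool_rot: [-0.0, 0.8, 0.6, 0.0]
force: [-0.6, -0.9, 2.0]
opening: 23.4
gripper_force: 73.2
```

```bash
python3 -c "
from h import *
st()"
```

```text
t 12.45 pos [580.6 202.7 102.4] yaw_x 73.69 z [ 0.  0. -1.] F [-0.6 -0.9  2. ] M [-0.08  0.28  0.02] open 23.4 gf 73.2 q6 [ 0.34  0.46 -0.02  1.09  0.    2.19]
```

Contact with plate 3, as expected. Searching in +x′.

Request:
step_arm:
  plan:
    - [[0.7, -0.2, 0, 0, 0, 0], [0.7, -0.2, 0, 0, 0, 0], [0.7, -0.2, 0, 0, 0, 0], [0.7, -0.2, 0, 0, 0, 0], [0.7, -0.2, 0, 0, 0, 0], [0, 0, 0, 0, 0, 0], [0, 0, 0, 0, 0, 0], [0, 0, 0, 0, 0, 0]]

```text
time: 13.25
tool_pos: [584.1, 201.5, 102.1]
tool_rot: [0.0, 0.8, 0.6, -0.0]
force: [-1.4, 0.2, -0.8]
opening: 23.6
gripper_force: 73.1
```

```bash
python3 -c "
from h import *
st()"
```

```text
t 13.25 pos [584.1 201.5 102.1] yaw_x 73.68 z [-0. -0. -1.] F [-1.4  0.2 -0.8] M [0.12 0.28 0.07] open 23.6 gf 73.1 q6 [ 0.33  0.46 -0.02  1.09 -0.    2.19]
```

Request:
step_arm:
  plan:
    - [[0, 0, -2, 0, 0, 0], [0, 0, -3, 0, 0, 0], [0, 0, -3, 0, 0, 0], [0, 0, -3, 0, 0, 0], [0, 0, -3, 0, 0, 0], [0, 0, -3, 0, 0, 0], [0, 0, -2.5, 0, 0, 0], [0, 0, 0, 0, 0, 0]]

```text
time: 14.05
tool_pos: [583.9, 201.6, 82.3]
tool_rot: [-0.0, 0.8, 0.6, -0.0]
force: [-0.3, -0.5, -0.6]
opening: 23.2
gripper_force: 73.1
```

```bash
python3 -c "
from h import *
st()"
```

```text
t 14.05 pos [583.9 201.6  82.3] yaw_x 73.69 z [-0.001 -0.    -1.   ] F [-0.3 -0.5 -0.6] M [-0.03  0.   -0.03] open 23.2 gf 73.1 q6 [ 0.33  0.48 -0.05  1.05  0.    2.19]
```

Request:
step_arm:
  plan:
    - [[0, 0, 0, 0, 0, 7], [0, 0, 0, 0, 0, 8.2], [0, 0, 0, 0, 0, 8.2], [0, 0, 0, 0, 0, 8.2], [0, 0, 0, 0, 0, 8.2], [0, 0, 0, 0, 0, 8.2], [0, 0, 0, 0, 0, 8.2], [0, 0, 0, 0, 0, 8.2]]

```text
time: 14.85
tool_pos: [584.1, 201.7, 82.9]
tool_rot: [0.0, 0.355, 0.935, 0.0]
force: [0.2, -0.4, -1.3]
opening: 23.1
gripper_force: 73.2
```

Request:
step_arm:
  plan:
    - [[0, 0, 0, 0, 0, 8.2], [0, 0, 0, 0, 0, 8.2], [0, 0, 0, 0, 0, 5.2], [0, 0, 0, 0, 0, 4], [0, 0, 0, 0, 0, 0], [0, 0, 0, 0, 0, 0], [0, 0, 0, 0, 0, 0], [0, 0, 0, 0, 0, 0]]

```text
time: 15.65
tool_pos: [584.0, 201.7, 82.8]
tool_rot: [0.0, 0.142, 0.99, -0.0]
force: [0.1, 0.1, -0.9]
opening: 23.1
gripper_force: 73.2
```

```bash
python3 -c "
from h import *
st()"
```

```text
t 15.65 pos [584.  201.7  82.8] yaw_x 163.63 z [-0. -0. -1.] F [ 0.1  0.1 -0.9] M [-0.07 -0.06  0.04] open 23.1 gf 73.2 q6 [ 0.33  0.48 -0.05  1.05 -0.    0.62]
```

Request:
step_arm:
  plan:
    - [[0, 0, 3, 0, 0, 0], [0, 0, 2, 0, 0, 0], [0, 0, 2, 0, 0, 0], [0, 0, 3, 0, 0, 0], [0, 0, 4, 0, 0, 0], [0, 0, 4, 0, 0, 0], [0, 0, 2, 0, 0, 0], [0, 0, 0, 0, 0, 0]]

```text
time: 16.45
tool_pos: [584.2, 201.7, 103.2]
tool_rot: [0.0, 0.142, 0.99, 0.0]
force: [-0.2, 0.1, -6.1]
opening: 23.3
gripper_force: 72.6
```

```bash
python3 -c "
from h import *
st()"
```

```text
t 16.45 pos [584.2 201.7 103.2] yaw_x 163.69 z [ 0.001  0.    -1.   ] F [-0.2  0.1 -6.1] M [-0.  0. -0.] open 23.3 gf 72.6 q6 [ 0.33  0.46 -0.02  1.09 -0.    0.62]
```

Request:
step_arm:
  plan:
    - [[0, 0, 4, 0, 0, 0], [0, 0, 8, 0, 0, 0], [0, 0, 10, 0, 0, 0], [0, 0, 12, 0, 0, 0], [0, 0, 12, 0, 0, 0], [0, 0, 10, 0, 0, 0], [0, 0, 6, 0, 0, 0], [0, 0, 3, 0, 0, 0]]

```text
time: 17.25
tool_pos: [584.3, 201.8, 168.7]
tool_rot: [0.0, 0.142, 0.99, 0.0]
force: [0.3, 0.6, -6.6]
opening: 23.3
gripper_force: 72.5
```

Request:
step_arm:
  plan:
    - [[0, -4, 0, 0, 0, 0.5], [0, -8, 0, 0, 0, 1], [-1, -12, 0, 0, 0, 1.5], [-1, -16, 0, 0, 0, 2], [-1, -20, 0, 0, 0, 2.5], [-1, -20, 0, 0, 0, 2.5], [-1, -20, 0, 0, 0, 2.5], [0, -20, 0, 0, 0, 2.5]]

```text
time: 18.05
tool_pos: [578.4, 80.1, 167.2]
tool_rot: [-0.001, 0.01, 1.0, -0.0]
force: [-0.4, -0.5, -6.4]
opening: 23.0
gripper_force: 72.5
```

Request:
step_arm:
  plan:
    - [[-1, -20, 0, 0, 0, 2.5], [0, -20, 0, 0, 0, 2.5], [-1, -20, 0, 0, 0, 2.5], [0, -20, 0, 0, 0, 2.5], [-1, -20, 0, 0, 0, 2.5], [0, -20, 0, 0, 0, 2.5], [-1, -20, 0, 0, 0, 2.5], [0, -20, 0, 0, 0, 2.5]]

```text
time: 18.85
tool_pos: [574.3, -79.7, 167.2]
tool_rot: [-0.001, -0.164, 0.987, 0.0]
force: [0.3, 0.8, -6.2]
opening: 23.4
gripper_force: 72.5
```

Request:
step_arm:
  plan:
    - [[-1, -20, 0, 0, 0, 2.5], [-1, -20, 0, 0, 0, 2.5], [0, -20, 0, 0, 0, 2], [0, -18, 0, 0, 0, 1.3], [0, -14, 0, 0, 0, 0], [0, -10, 0, 0, 0, 0], [0, -6, 0, 0, 0, 0], [0, -4, 0, 0, 0, 0]]

```text
time: 19.65
tool_pos: [572.9, -190.6, 167.6]
tool_rot: [-0.0, -0.233, 0.972, 0.0]
force: [1.2, 0.2, -6.5]
opening: 23.1
gripper_force: 72.4
```

```bash
python3 -c "
from h import *
st()"
```

```text
t 19.65 pos [ 572.9 -190.6  167.6] yaw_x -153.03 z [-0.  0. -1.] F [ 1.2  0.2 -6.5] M [-0.01 -0.02 -0.  ] open 23.1 gf 72.4 q6 [-0.32  0.4   0.06  1.23  0.   -0.79]
```

Request:
step_arm:
  plan:
    - [[0, -6, 0, 0, 0, 0], [0, -8, -4, 0, 0, 0], [0, -7, -6, 0, 0, 0], [0, -4, -8, 0, 0, 0], [0, -1.5, -8, 0, 0, 0], [0, 0, -4, 0, 0, 0], [0, 0, 0, 0, 0, 0], [0, 0, 0, 0, 0, 0]]

```text
time: 20.45
tool_pos: [573.1, -216.6, 137.7]
tool_rot: [-0.0, -0.233, 0.972, 0.0]
force: [0.7, -0.5, -6.1]
opening: 23.2
gripper_force: 72.4
```

```bash
python3 - <<'E'
from h import *
st(); P=pose(); im=arm.capture('wrist'); np.savez('w8.npz',R=P[0],p=P[1],im=im)
cv2.imwrite('pics/w8.png',cv2.resize(im[100:360,170:490,::-1],None,fx=2.2,fy=2.2,interpolation=cv2.INTER_CUBIC))
E
```

```text
t 20.45 pos [ 573.1 -216.6  137.7] yaw_x -153.0 z [-0.  0. -1.] F [ 0.7 -0.5 -6.1] M [-0.04  0.03 -0.  ] open 23.2 gf 72.4 q6 [-0.36  0.43  0.03  1.17  0.   -0.83]
```

View pics/w8.png

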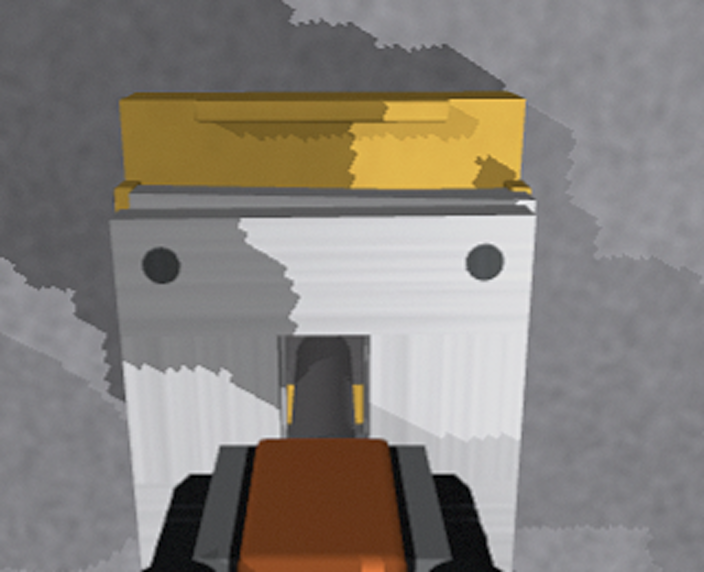

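The stack hangs level and square to the tray. The top plate's far edge runs from (111,219) to (536,212).

```bash
python3 - <<'E'
from h import *
d=np.load('w8.npz'); c=cam('wrist',(d['R'],d['p'])); f=lambda a:np.array(a,float)/2.2+[170,100]
t=np.radians(27);X=np.array([np.cos(t),np.sin(t)]);Y=np.array([-X[1],X[0]])
for n,uv,z in(('plate',[(111,219),(536,212)],103.4),('lower far',[(120,187),(536,200)],83.4),('tray far',[(121,98),(525,98)],24)):
    q=back(c,f(uv),z)[:,:2]-[572.9,-217.3]; print(n,np.c_[q@X,q@Y].round(1).tolist())
E
```

```text
plate [[-42.6, -43.8], [-44.0, 43.8]]
lower far [[-45.4, -46.1], [-42.3, 48.5]]
tray far [[-59.4, -57.7], [-59.3, 57.7]]
```

Request:
step_arm:
  plan:
    - [[0, -0.5, -5, 0, 0, 0], [0, 0, -8, 0, 0, 0], [0, 0, -8, 0, 0, 0], [0, 0, -8, 0, 0, 0], [0, 0, -7, 0, 0, 0], [0, 0, -5, 0, 0, 0], [0, 0, -3, 0, 0, 0], [0, 0, -1, 0, 0, 0]]

```text
time: 21.3
tool_pos: [572.9, -217.3, 92.4]
tool_rot: [-0.0, -0.233, 0.972, 0.0]
force: [0.2, 0.9, -5.7]
opening: 23.2
gripper_force: 72.6
```

Request:
step_arm:
  plan:
    - [[0, 0, -1, 0, 0, 0], [0, 0, -1, 0, 0, 0], [0, 0, -1, 0, 0, 0], [0, 0, -1, 0, 0, 0], [0, 0, -1, 0, 0, 0], [0, 0, -2, 0, 0, 0], [0, 0, -2, 0, 0, 0], [0, 0, 0, 0, 0, 0]]

```text
time: 22.1
tool_pos: [573.1, -217.4, 83.7]
tool_rot: [0.0, -0.233, 0.972, -0.0]
force: [-0.5, 0.2, -1.9]
opening: 23.3
gripper_force: 72.8
```

```bash
python3 -c "
from h import *
st()"
```

```text
t 22.1 pos [ 573.1 -217.4   83.7] yaw_x -153.01 z [ 0. -0. -1.] F [-0.5  0.2 -1.9] M [ 0.04 -0.02  0.02] open 23.3 gf 72.8 q6 [-0.36  0.47 -0.06  1.05 -0.   -0.83]
```

Request:
step_arm:
  plan:
    - [[0, 0, -2, 0, 0, 0], [0, 0, -2, 0, 0, 0], [0, 0, -1, 0, 0, 0], [0, 0, -1, 0, 0, 0], [0, 0, -1, 0, 0, 0], [0, 0, -0.5, 0, 0, 0], [0, 0, 0, 0, 0, 0], [0, 0, 0, 0, 0, 0]]

```text
time: 22.9
tool_pos: [573.1, -217.4, 76.4]
tool_rot: [0.0, -0.233, 0.972, -0.0]
force: [-0.7, 1.0, 0.1]
opening: 23.2
gripper_force: 73.2
```

```bash
python3 -c "
from h import *
st()"
```

```text
t 22.9 pos [ 573.1 -217.4   76.4] yaw_x -153.01 z [ 0. -0. -1.] F [-0.7  1.   0.1] M [ 0.13  0.14 -0.01] open 23.2 gf 73.2 q6 [-0.36  0.47 -0.07  1.03 -0.   -0.83]
```

Request:
step_arm:
  plan:
    - [[0, 0, 0, 0, 0, 0], [0, 0, 0, 0, 0, 0], [0, 0, 0, 0, 0, 0], [0, 0, 0, 0, 0, 0], [0, 0, 0, 0, 0, 0], [0, 0, 0, 0, 0, 0], [0, 0, 0, 0, 0, 0], [0, 0, 0, 0, 0, 0]]
  jaw: 0.6

```text
time: 23.7
tool_pos: [573.1, -217.4, 76.3]
tool_rot: [0.0, -0.233, 0.972, -0.0]
force: [-0.1, -0.5, -0.8]
opening: 67.9
gripper_force: 0.0
```

Request:
step_arm:
  plan:
    - [[0, 0, 5, 0, 0, 0], [0, 0, 10, 0, 0, 0], [0, 0, 15, 0, 0, 0], [0, 0, 20, 0, 0, 0], [0, 0, 20, 0, 0, 0], [0, 0, 20, 0, 0, 0], [0, 0, 10, 0, 0, 0], [0, 0, 5, 0, 0, 0]]

```text
time: 24.5
tool_pos: [573.5, -217.5, 182.8]
tool_rot: [0.001, -0.233, 0.972, -0.001]
force: [0.8, 0.3, 0.1]
opening: 68.3
gripper_force: 0.0
```

```bash
python3 - <<'E'
from h import *
st(); P=pose(); im=arm.capture('wrist')[:,:,::-1]; s=arm.capture('scene')[:,:,::-1]
A=cv2.resize(im[90:390,160:480],(400,375)); B=cv2.resize(s[100:250,200:360],(400,375),interpolation=cv2.INTER_CUBIC)
cv2.imwrite('pics/w9.png',np.hstack([A,B]))
E
```

```text
t 24.5 pos [ 573.5 -217.5  182.8] yaw_x -153.01 z [ 0.002 -0.001 -1.   ] F [0.8 0.3 0.1] M [ 0.    0.03 -0.01] open 68.3 gf 0.0 q6 [-0.36  0.41  0.11  1.27 -0.   -0.83]
```

View pics/w9.png

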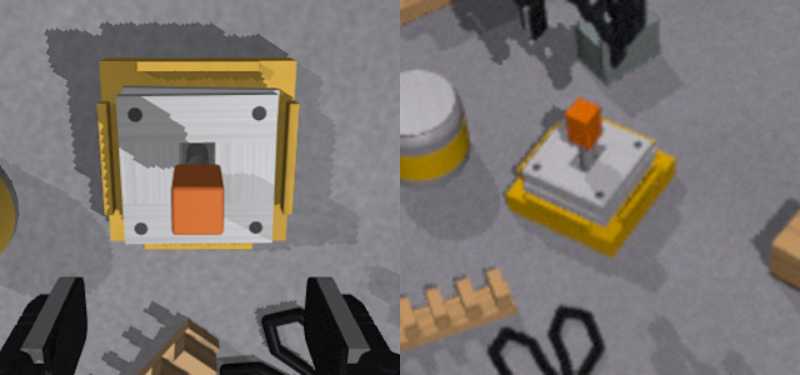

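The stack lies flat inside the tray tabs at about (200,165), and the key stands upright with the gripper clear of it.

```bash
python3 -c "
from plant import arm
print(arm.finish_job())"
```

```text
the job is handed in; nothing more can be done
None
```

The job is handed in: all three plates came out together on the key and lie flat in the yellow tray with the key standing in them and the gripper clear, at about 24.5 s of the 72 s allowed.

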